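# Canisters in order of size at the pantry coffee point

## Task

Tidy the coffee point: stand the four steel canisters on the cork coasters, one in the middle of each, in order of size, with the smallest next to the coffee grinder and the largest farthest from it. Keep them upright, set them down gently rather than dropping them, and leave the milk jug where it stands.

Things in the scene. Friction and masses are not known exactly. Their poses are not given: they have to be found in the camera images.
- canister_1: the smallest of four round steel canisters with a flat black lid: 39 mm diameter all the way up, 54 mm tall to the top of the lid, and a black knob 16 mm across standing 8 mm above that; loose, upright on the counter at the start. Origin: centre of its underside; z up its axis; the yaw means nothing
- canister_2: the second smallest of four round steel canisters with a flat black lid: 46 mm diameter all the way up, 78 mm tall to the top of the lid, and a black knob 16 mm across standing 8 mm above that; loose, upright on the counter at the start. Origin: centre of its underside; z up its axis; the yaw means nothing
- canister_3: the second largest of four round steel canisters with a flat black lid: 53 mm diameter all the way up, 102 mm tall to the top of the lid, and a black knob 16 mm across standing 8 mm above that; loose, upright on the counter at the start. Origin: centre of its underside; z up its axis; the yaw means nothing
- canister_4: the largest of four round steel canisters with a flat black lid: 60 mm diameter all the way up, 126 mm tall to the top of the lid, and a black knob 16 mm across standing 8 mm above that; loose, upright on the counter at the start. Origin: centre of its underside; z up its axis; the yaw means nothing
- coaster_a: one of four identical round cork coasters, 80 mm across, 4 mm thick, fixed in a straight row, 100 mm apart centre to centre, on a fixed dark wooden board (420 by 110 by 12 mm); the letter says nothing of its place in the row. Origin: centre of its underside, 12 mm above the counter; its top is 16 mm above the counter
- coaster_b: one of four identical round cork coasters, 80 mm across, 4 mm thick, fixed in a straight row, 100 mm apart centre to centre, on a fixed dark wooden board (420 by 110 by 12 mm); the letter says nothing of its place in the row. Origin: centre of its underside, 12 mm above the counter; its top is 16 mm above the counter
- coaster_c: one of four identical round cork coasters, 80 mm across, 4 mm thick, fixed in a straight row, 100 mm apart centre to centre, on a fixed dark wooden board (420 by 110 by 12 mm); the letter says nothing of its place in the row. Origin: centre of its underside, 12 mm above the counter; its top is 16 mm above the counter
- coaster_d: one of four identical round cork coasters, 80 mm across, 4 mm thick, fixed in a straight row, 100 mm apart centre to centre, on a fixed dark wooden board (420 by 110 by 12 mm); the letter says nothing of its place in the row. Origin: centre of its underside, 12 mm above the counter; its top is 16 mm above the counter
- grinder: the electric coffee grinder: a round black and grey machine about 92 mm across and 182 mm tall, fixed upright on the counter just off one end of the row, about 140 mm from the middle of the end coaster (which end varies). Origin: centre of its underside, on the counter
- jug: steel milk jug, open, with one side handle, 80 mm across and 95 mm tall, loose on the counter just off the other end of the row; not to be disturbed. Origin: centre of its underside
Things that resemble listed ones, but are neither listed nor needed, are in the scene too. Leave any red look-alike of the canister_3 alone.

How it is judged:
At the end, for the whole second after the job is handed in: Each canister stands upright (within 0.1 rad), released and at rest, on a coaster, its axis within 12 mm of the coaster's centre, in order of size along the row: smallest on the coaster nearest the grinder, largest on the farthest ((horizontal distance between canister_1 and coaster_a below 0.012 m or horizontal distance between canister_1 and coaster_b below 0.012 m or horizontal distance between canister_1 and coaster_c below 0.012 m or horizontal distance between canister_1 and coaster_d below 0.012 m) and horizontal distance between canister_1 and grinder between 0.105 and 0.175 m and height (world z) of canister_1 between 0.012 and 0.02 m and angle between each of canister_1, canister_2, canister_3, canister_4's own z axis and vertical below 0.1 rad and linear speed of each of canister_1, canister_2, canister_3, canister_4 below 0.02 m/s and contact force between each of canister_1, canister_2, canister_3, canister_4 and the fingers below 0.1 N and (horizontal distance between canister_2 and coaster_a below 0.012 m or horizontal distance between canister_2 and coaster_b below 0.012 m or horizontal distance between canister_2 and coaster_c below 0.012 m or horizontal distance between canister_2 and coaster_d below 0.012 m) and horizontal distance between canister_2 and grinder between 0.205 and 0.275 m and height (world z) of canister_2 between 0.012 and 0.02 m and (horizontal distance between canister_3 and coaster_a below 0.012 m or horizontal distance between canister_3 and coaster_b below 0.012 m or horizontal distance between canister_3 and coaster_c below 0.012 m or horizontal distance between canister_3 and coaster_d below 0.012 m) and horizontal distance between canister_3 and grinder between 0.305 and 0.375 m and height (world z) of canister_3 between 0.012 and 0.02 m and (horizontal distance between canister_4 and coaster_a below 0.012 m or horizontal distance between canister_4 and coaster_b below 0.012 m or horizontal distance between canister_4 and coaster_c below 0.012 m or horizontal distance between canister_4 and coaster_d below 0.012 m) and horizontal distance between canister_4 and grinder between 0.405 and 0.475 m and height (world z) of canister_4 between 0.012 and 0.02 m); the robot touches nothing.
It fails at once if a canister is tipped over (angle between any of canister_1, canister_2, canister_3, canister_4's own z axis and vertical above 0.6 rad).
It fails at once if a canister is dropped or flung: it moves faster than 0.5 m/s while the fingers do not hold it ((linear speed of canister_1 above 0.5 m/s and contact force between canister_1 and the fingers below 0.1 N) or (linear speed of canister_2 above 0.5 m/s and contact force between canister_2 and the fingers below 0.1 N) or (linear speed of canister_3 above 0.5 m/s and contact force between canister_3 and the fingers below 0.1 N) or (linear speed of canister_4 above 0.5 m/s and contact force between canister_4 and the fingers below 0.1 N)).
It fails at once if the milk jug is moved more than 20 mm (distance of jug from where it was at the start of the episode above 0.02 m).
It also fails if it takes over 128 s, if anything falls off the work surface, if the arm or the gripper's body presses on something with over 40 N, if the wrist force passes 120 N, or if a joint passes its speed limit or range.

## Robot

A 6-joint arm with a two-finger parallel gripper is mounted at the origin on the work surface. World frame = base frame: x ahead of the robot, y to its left, z up, the work surface at z = 0. Lengths are in m, angles in rad, forces in N, time in s.
With the tool pointing down it reaches from about 0.275 to 0.775 m from the base axis. Payload 14.6 kg.
Tool frame: the origin (TCP) lies at the very end of the fingers, on their centre line; the grasp point (between the pads) lies 19 mm behind it; x points along the fingers, z is the direction in which the jaws open and shut, and the axes are right-handed (so a half turn about x gives the same grasp; the last joint's range is limited). The gripper opens to 85 mm and grips with 20 to 120 N. Pads are 22 mm wide; open, the fingers measure 114 mm over their backs; the gripper's body (76 mm by 85 mm) begins 54 mm behind the grasp point. The pads swing forward as they close: fully open they stand 13 mm farther back than shut.
Start: joints at [-1.374, 0.263, -0.048, 1.259, 0, 1.415], TCP at [0.181, -0.493, 0.231] pointing down, gripper open.
Joint ranges: [-2.65, 2.65], [-0.89, 1.7], [-1.18, 1.37], [-2.13, 2.11], [-1.35, 1.29], [-3.14, 3.14]. Speed limits (rad/s): [1.89, 1.89, 2.57, 2.79, 3.14, 3.14].

## Interface

Orientations are given as a unit quaternion [w, x, y, z].
In Python, from plant import telemetry, capture, bot, outline_of, mark_of gives the robot as it stands. The module is installed in compiled form; this text tells all that it offers.
- The arm moves only by the tool carry_out, never from a script. Its argument "plan" is a list of rows, each a list of 3 entries, a list of its own where there are three numbers: the shift along the tool's x, y, z as a fraction of full scale, then the turn, a rotation vector about the tool's x, y, z as a fraction of full scale, then the opening, from -1 (shut) to 1 (fully open). A call has 1 to 12 rows; each row is the pose to reach, as a shift and turn from the pose commanded when the call began, along the tool's axes at that moment; what a row does not reach only later rows make up. Full scale, the value 1, is 10 cm for a shift and pi/2 rad for a turn. A row lasts 1/8 s, in which the tool goes at most 62.5 mm and 10.7 degrees, less where a joint would pass 70% of its speed; a pose out of reach is approached as far as the arm can. A call with a number of a shift or a turn outside -1 to 1 is refused whole. A call with a gripper value outside its range is refused whole. The fingers move at their own pace and stop on an object; "force" is the grip in N (left out, the last holds). Time passes only in rows, so rows that repeat a pose let the fingers close. It gives the time, the measured TCP pose, the force and the opening at its end, in the units of the state.
- telemetry.get_state(): the state, without advancing time (a new reading comes with each control period).
- capture(name): name is "side" or "top" or "wrist"; returns a dict with "frame" (384x512x3 uint8, red, green, blue), "intrinsics" (3x3 intrinsics, pixels), "R" (3x3) and "t" (3): a world point X has camera coordinates R X + t. Camera axes: x right, y down, z forward; pixel columns grow to the right and rows downward; lengths in m; the calibration is good to about 2 mm. A picture is of the moment at which its call begins. There is no depth.
- bot.sign_off(): hands the job in, once; it reports no verdict.
Trained networks look in a picture, given as the dict that the camera call returned (one of the last four; its "shot" number tells which), for a name from the list of things; names that differ only in an ending like _2 or _b are one class to them, and where a whole thing is asked for, a point or a joint stands for the part that bears it (a point fixed in the world has none). Each returns a list of dicts, best first, with "score" (0 to 1); they miss things now and then, are a little off and sometimes report something else, mostly with a low value. They report only what shows in the picture. A call takes as long as a camera call. They do not tell look-alikes from the thing itself.
- outline_of(picture, query): "region" (384x512 bool, what is visible of it).
- mark_of(picture, query): "at" ([x, y, z] in m, in world coordinates, good to about 4 mm: a listed point, or the origin of a listed thing).
The state is a dict: "time_s": time; "joint_positions": joint angles; "joint_vel": joint speeds; "joint_torque": joint torques, N m; "eef_pos": TCP position; "tcp_rot": TCP orientation; "contact_force": force on the tool from outside, world axes, zero at the start; "wrist_torque": the same for the moment, N m; "finger_gap": finger opening in m.
Only numpy, scipy, OpenCV 4.12 (cv2) and the standard library are available. Lean on these libraries where they do the work, as an engineer would, in place of code of your own. Each camera call takes 0.05 s, during which the arm holds its last target.

## Working session

There is one attempt and no reset: what is moved stays moved. The work goes in short steps, Python scripts to look and compute and a tool call to move; the robot and the scene stay as the last step left them, time stands still between calls to the robot, and variables do not carry over. Pictures are saved under pics/ and viewed, and the job is handed in when it is done.

Besides the shell and the picture viewer there is one more tool, called after "Request:" as name(argument=value, ...) on one line, values as JSON. carry_out: Moves the arm, as the interface text tells. Shift numbers are shares of 10 cm and turn numbers shares of pi/2 rad, none past 1 either way. Its arguments: {"type":"object","properties":{"plan":{"type":"array","items":{"type":"array"}},"force":{"type":"number"}},"required":["plan"]}

```bash
mkdir -p pics; python3 - <<'E'
from plant import telemetry, capture, mark_of
import cv2,numpy as np
s=telemetry.get_state(); print({k:np.round(v,4).tolist() for k,v in s.items()})
for n in ["top","side"]:
    p=capture(n); cv2.imwrite(f"pics/{n}0.png",cv2.cvtColor(p["frame"],cv2.COLOR_RGB2BGR))
    print(n,np.round(p["intrinsics"],1).tolist(),np.round(p["R"],3).tolist(),np.round(p["t"],3).tolist())
    for q in ["canister_1","coaster_a","grinder","jug"]:
        for d in mark_of(p,q):
            X=np.array(d["at"]); c=p["intrinsics"]@(p["R"]@X+p["t"]); print(q,round(d["score"],2),np.round(X,3),np.round(c[:2]/c[2]))
E
```

```text
{'time_s': 0.0, 'joint_positions': [-1.3743, 0.2635, -0.0489, 1.2594, -0.0, 1.4155], 'joint_vel': [-0.0002, -0.0013, -0.0006, -0.0007, 0.0, -0.0011], 'joint_torque': [-0.0003, -63.7609, 38.4565, 0.0137, -0.0, 0.0], 'eef_pos': [0.1808, -0.4926, 0.2308], 'tcp_rot': [0.5795, 0.405, 0.5801, -0.4045], 'contact_force': [0.0818, 0.5739, 0.1626], 'wrist_torque': [0.0165, -0.0051, -0.005], 'finger_gap': 0.085}
top [[458.4, 0.0, 257.7], [0.0, 458.4, 192.1], [0.0, 0.0, 1.0]] [[-0.025, -1.0, -0.01], [-0.996, 0.025, -0.085], [0.085, 0.008, -0.996]] [0.024, 0.525, 1.083]
canister_1 0.96 [ 0.476 -0.239  0.002] [360. 210.]
canister_1 0.79 [0.349 0.038 0.001] [248. 266.]
canister_1 0.69 [ 0.467  0.231 -0.006] [169. 219.]
canister_1 0.69 [0.453 0.085 0.002] [228. 223.]
canister_1 0.64 [0.37  0.153 0.001] [201. 258.]
coaster_a 0.88 [0.642 0.164 0.013] [194. 147.]
coaster_a 0.82 [ 0.652 -0.034  0.016] [275. 141.]
coaster_a 0.79 [0.652 0.065 0.007] [234. 142.]
coaster_a 0.64 [ 0.659 -0.134  0.009] [315. 137.]
coaster_a 0.4 [0.629 0.302 0.003] [139. 154.]
grinder 0.85 [ 0.632  0.303 -0.001] [139. 153.]
jug 0.69 [ 0.676 -0.278  0.   ] [372. 130.]
side [[395.5, 0.0, 256.1], [0.0, 395.5, 197.3], [0.0, 0.0, 1.0]] [[-0.789, -0.614, -0.0], [-0.391, 0.502, -0.771], [0.474, -0.608, -0.637]] [0.442, 0.228, 0.883]
canister_1 0.92 [ 0.35   0.039 -0.   ] [311. 240.]
canister_1 0.89 [0.47  0.232 0.003] [227. 262.]
canister_1 0.72 [0.452 0.085 0.001] [269. 232.]
canister_1 0.71 [ 0.475 -0.06  -0.003] [292. 202.]
canister_1 0.68 [ 0.474 -0.238 -0.002] [323. 173.]
canister_1 0.65 [ 0.368  0.152 -0.003] [280. 264.]
coaster_a 0.87 [ 0.648 -0.035  0.015] [240. 179.]
coaster_a 0.83 [0.645 0.066 0.012] [219. 197.]
coaster_a 0.65 [ 0.658 -0.136  0.012] [258. 164.]
coaster_a 0.63 [0.638 0.168 0.006] [196. 219.]
grinder 0.94 [0.632 0.306 0.002] [159. 250.]
jug 0.74 [ 0.676 -0.278 -0.002] [279. 147.]
```

```bash
python3 - <<'E'
import cv2
a=cv2.imread("pics/top0.png");b=cv2.imread("pics/side0.png")
cv2.imwrite("pics/topc.png",cv2.resize(a[90:330,110:430],(800,600),interpolation=cv2.INTER_CUBIC))
cv2.imwrite("pics/sidec.png",cv2.resize(b[100:325,120:420],(800,600),interpolation=cv2.INTER_CUBIC))
E
```

```text
(no output)
```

View pics/topc.png

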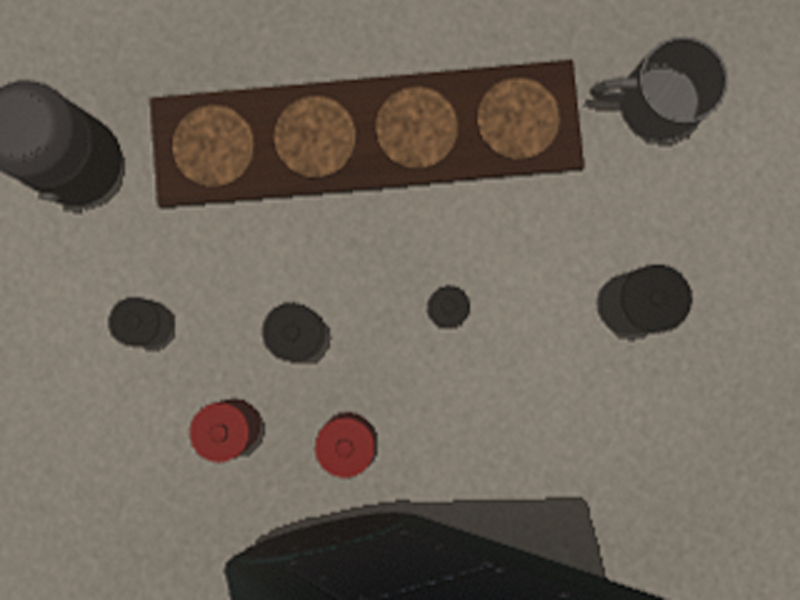

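View pics/sidec.png

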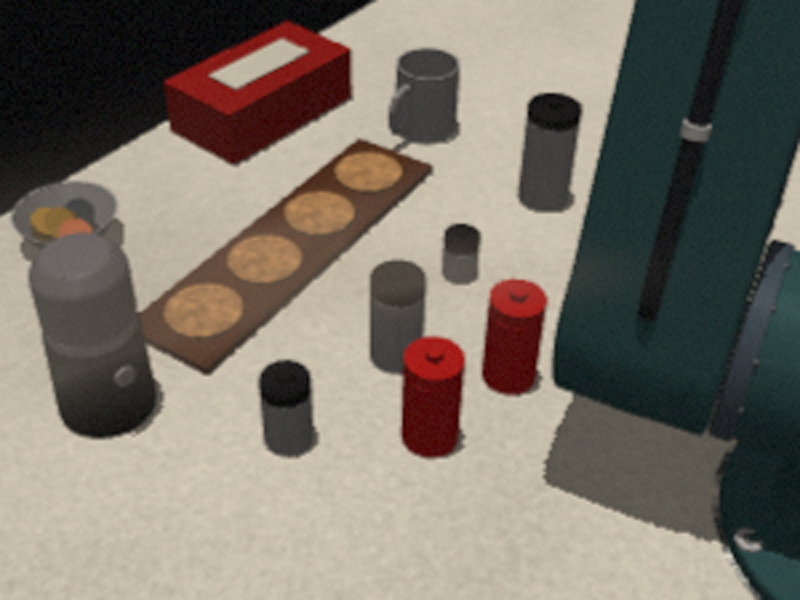

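Candidates for the canisters are six finds. The steel ones with black lids, in topc pixels, are c2 at (135,322), c3 at (292,332), c1 at (449,307) and c4 at (655,298). The red ones at (219,432) and (345,447) are look-alikes to leave alone. The enlarged crops show that sizes and lids fit. The grinder is at the left (+y) end and the jug at the right.

```bash
cat > h.py <<'E'
import numpy as np,cv2
from scipy.spatial.transform import Rotation as Ro
from plant import telemetry, capture, mark_of, outline_of
def save(p,n): cv2.imwrite(f"pics/{n}.png",cv2.cvtColor(p["frame"],cv2.COLOR_RGB2BGR))
def rot(s): q=s["tcp_rot"]; return Ro.from_quat([q[1],q[2],q[3],q[0]])
def toplane(p,uv,z):
    K,R,t=p["intrinsics"],p["R"],p["t"]; d=R.T@np.linalg.inv(K)@np.array([uv[0],uv[1],1]); c=-R.T@t
    return c+d*(z-c[2])/d[2]
E
python3 - <<'E'
from h import *
s=telemetry.get_state(); R=rot(s); print(np.round(R.as_matrix(),3))
for s_ in (1,-1):
    # target: tool x=-Z, z=s*X, y=s*Y
    T=np.array([[0,0,s_],[0,s_,0],[-1,0,0]],float)
    print(s_,np.linalg.det(T),np.round((R.inv()*Ro.from_matrix(T)).as_rotvec()/(np.pi/2),3))
p=capture("top"); save(p,"top1")
hsv=cv2.cvtColor(p["frame"],cv2.COLOR_RGB2HSV)
for d in outline_of(p,"coaster_a"):
    m=d["region"].astype(np.uint8); 
    (c,ax,a)=cv2.fitEllipse(max(cv2.findContours(m,0,1)[0],key=len)); print("coaster",round(d["score"],2),np.round(c),np.round(ax),np.round(toplane(p,c,.016),4))
for d in outline_of(p,"canister_1"):
    v,u=np.where(d["region"]); print("can",round(d["score"],2),u.mean().round(),v.mean().round(),len(u))
E
```

```text
[[ 0.     0.939  0.345]
 [ 0.     0.345 -0.939]
 [-1.     0.    -0.   ]]
1 1.0 [-0.776 -0.    -0.   ]
-1 1.0 [ 1.224 -0.     0.   ]
coaster 0.82 [195. 148.] [32. 33.] [0.6382 0.1619 0.016 ]
coaster 0.8 [276. 141.] [29. 31.] [ 0.6507 -0.0367  0.016 ]
coaster 0.76 [317. 138.] [31. 33.] [ 0.6563 -0.1372  0.016 ]
coaster 0.73 [236. 145.] [30. 32.] [0.6436 0.0623 0.016 ]
can 0.79 200.0 262.0 597
can 0.7 248.0 268.0 502
can 0.69 276.0 141.0 864
can 0.65 367.0 210.0 873
can 0.55 289.0 213.0 205
```

View pics/top0.png

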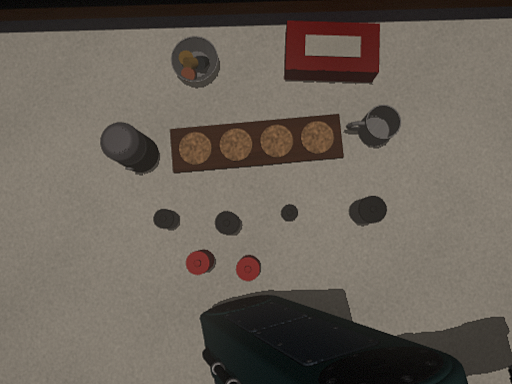

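Request:
carry_out(plan=[[[0, 0.25, -0.2], [-0.11, 0, 0], 1], [[0, 0.5, -0.4], [-0.22, 0, 0], 1], [[0, 0.75, -0.6], [-0.33, 0, 0], 1], [[0, 1, -0.8], [-0.44, 0, 0], 1], [[0, 1, -0.8], [-0.55, 0, 0], 1], [[0, 1, -0.8], [-0.66, 0, 0], 1], [[0, 1, -0.8], [-0.776, 0, 0], 1], [[0, 1, -0.8], [-0.776, 0, 0], 1], [[0, 1, -0.8], [-0.776, 0, 0], 1]], force=40)

```text
time_s: 1.78
eef_pos: [0.2472, -0.3833, 0.2313]
tcp_rot: [0.707, 0.002, 0.707, -0.002]
contact_force: [-0.0, -0.3, -0.9]
finger_gap: 0.0853
```

Request:
carry_out(plan=[[[0, 0.5, 0.5], [0, 0, 0], 1], [[0, 1, 1], [0, 0, 0], 1], [[0, 1, 1], [0, 0, 0], 1]])

```text
time_s: 2.15
eef_pos: [0.3487, -0.2812, 0.2314]
tcp_rot: [0.707, 0.0, 0.707, -0.0]
contact_force: [-0.4, -0.5, 0.8]
finger_gap: 0.0853
```

Request:
carry_out(plan=[[[0, 0.2, 0.4], [0, 0, 0], 1], [[0, 0.45, 0.7], [0, 0, 0], 1], [[0, 0.45, 0.7], [0, 0, 0], 1], [[0, 0.45, 0.7], [0, 0, 0], 1]])

```text
time_s: 2.65
eef_pos: [0.4168, -0.2388, 0.2312]
tcp_rot: [0.707, 0.0, 0.707, -0.001]
contact_force: [0.3, -0.0, 0.1]
finger_gap: 0.0857
```

```bash
python3 - <<'E'
from h import *
s=telemetry.get_state(); print(s["eef_pos"],s["time_s"])
p=capture("wrist"); save(p,"w0"); print(np.round(p["R"],2).tolist(), np.round(-p["R"].T@p["t"],3))
for n in ("wrist","top","side"):
    q=p if n=="wrist" else capture(n)
    for d in mark_of(q,"canister_4"): print(n,round(d["score"],2),np.round(d["at"],4))
save(q,"side1")
E
```

```text
[ 0.41682147 -0.23878632  0.23119445] 2.65
[[1.0, -0.0, 0.0], [-0.0, -0.95, 0.33], [0.0, -0.33, -0.95]] [ 0.417 -0.154  0.374]
wrist 0.87 [ 0.4742 -0.2374  0.0019]
wrist 0.57 [ 0.4728 -0.0615 -0.0035]
top 0.78 [ 4.527e-01  8.170e-02 -3.000e-04]
top 0.78 [ 3.717e-01  1.516e-01 -3.000e-04]
top 0.74 [0.3447 0.0401 0.0015]
top 0.7 [ 0.4757 -0.2373 -0.0006]
top 0.48 [ 0.4755 -0.0615  0.0036]
side 0.89 [ 0.3669  0.1516 -0.002 ]
side 0.89 [0.346  0.0401 0.0008]
side 0.79 [ 0.4758 -0.2397 -0.0035]
side 0.74 [0.47   0.2309 0.0033]
side 0.62 [ 0.4557  0.0831 -0.0028]
side 0.58 [ 0.4785 -0.059  -0.0028]
```

View pics/w0.png

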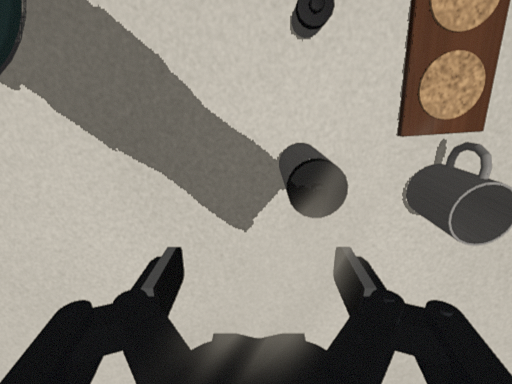

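The wrist view shows canister_4 at about (315,180), ahead of the open jaws and clear of the jug. All three cameras agree on (0.475, -0.238). I'll move in and descend.

Request:
carry_out(plan=[[[0, 0.01, 0.3], [0, 0, 0], 1], [[0, 0.01, 0.58], [0, 0, 0], 1], [[0, 0.01, 0.58], [0, 0, 0], 1], [[0.3, 0.01, 0.58], [0, 0, 0], 1], [[0.55, 0.01, 0.58], [0, 0, 0], 1], [[0.75, 0.01, 0.58], [0, 0, 0], 1], [[0.75, 0.01, 0.58], [0, 0, 0], 1]])

```text
time_s: 3.82
eef_pos: [0.4739, -0.237, 0.1555]
tcp_rot: [0.706, 0.001, 0.708, 0.0]
contact_force: [0.5, 0.0, 1.2]
finger_gap: 0.0854
```

Request:
carry_out(plan=[[[0.25, 0, 0], [0, 0, 0], 1], [[0.5, 0, 0], [0, 0, 0], 1], [[0.7, 0, 0], [0, 0, 0], 1], [[0.8, 0, 0], [0, 0, 0], 1], [[0.8, 0, 0], [0, 0, 0], 1], [[0.8, 0, 0], [0, 0, 0], -1], [[0.8, 0, 0], [0, 0, 0], -1], [[0.8, 0, 0], [0, 0, 0], -1], [[0.8, 0, 0], [0, 0, 0], -1], [[0.8, 0, 0], [0, 0, 0], -1], [[0.8, 0, 0], [0, 0, 0], -1]])

```text
time_s: 5.2
eef_pos: [0.4755, -0.2376, 0.0772]
tcp_rot: [0.707, -0.0, 0.707, -0.0]
contact_force: [-2.6, 1.4, 6.0]
finger_gap: 0.0582
```

Request:
carry_out(plan=[[[0, 0, 0], [0, 0, 0], -1], [[0, 0, 0], [0, 0, 0], -1], [[-0.15, 0, 0], [0, 0, 0], -1], [[-0.4, 0, 0], [0, 0, 0], -1], [[-0.6, 0, 0], [0, 0, 0], -1], [[-0.6, 0, 0], [0, 0, 0], -1], [[-0.6, 0.2, 0.1], [0, 0, 0], -1], [[-0.6, 0.5, 0.4], [0, 0, 0], -1], [[-0.6, 0.8, 0.7], [0, 0, 0], -1], [[-0.6, 1, 0.9], [0, 0, 0], -1], [[-0.6, 1, 0.9], [0, 0, 0], -1], [[-0.6, 1, 0.9], [0, 0, 0], -1]])

```text
time_s: 6.7
eef_pos: [0.5646, -0.1374, 0.1355]
tcp_rot: [0.707, 0.0, 0.708, 0.0]
contact_force: [-0.6, -1.0, -3.6]
finger_gap: 0.0582
```

```bash
python3 - <<'E'
from h import *
p=capture("side"); save(p,"side2")
s=telemetry.get_state(); print(s["eef_pos"],s["contact_force"],s["finger_gap"])
E
```

```text
[ 0.56452082 -0.13773726  0.13576629] [-0.07340861 -0.44031699 -3.37394734] 0.0583701598539876
```

View pics/side2.png

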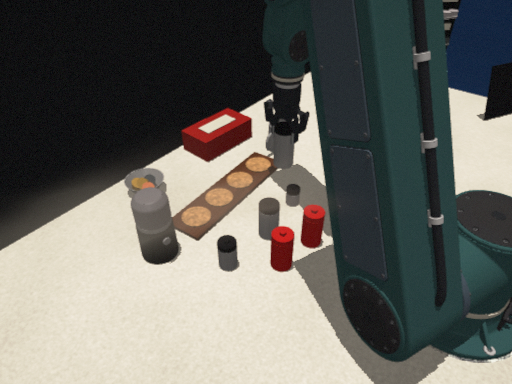

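canister_4 is held upright at (283,145). Next is its place over coaster D.

Request:
carry_out(plan=[[[0, 0, 0.2], [0, 0, 0], -1], [[0, 0.01, 0.5], [0, 0, 0], -1], [[0, 0.01, 0.8], [0, 0, 0], -1], [[0, 0.01, 0.925], [0, 0, 0], -1], [[0, 0.01, 0.925], [0, 0, 0], -1], [[0, 0.01, 0.925], [0, 0, 0], -1], [[0.15, 0.01, 0.925], [0, 0, 0], -1], [[0.28, 0.01, 0.925], [0, 0, 0], -1], [[0.36, 0.01, 0.925], [0, 0, 0], -1], [[0.38, 0.01, 0.925], [0, 0, 0], -1], [[0.4, 0.01, 0.925], [0, 0, 0], -1], [[0.4, 0.01, 0.925], [0, 0, 0], -1]])

```text
time_s: 8.25
eef_pos: [0.6579, -0.1363, 0.0964]
tcp_rot: [0.707, -0.0, 0.707, -0.0]
contact_force: [-0.2, 0.9, -2.9]
finger_gap: 0.0583
```

```bash
python3 - <<'E'
from h import *
s=telemetry.get_state(); print(s["eef_pos"],s["contact_force"],s["finger_gap"])
p=capture("wrist"); save(p,"w1")
for n in ("wrist","top","side"):
    q=p if n=="wrist" else capture(n)
    for d in mark_of(q,"coaster_a")+mark_of(q,"canister_4"): print(n,round(d["score"],2),np.round(d["at"],4))
save(q,"side3")
E
```

```text
[ 0.65785992 -0.13634478  0.096433  ] [-0.19425951  0.87183495 -2.91541057] 0.05832956967073625
wrist 0.77 [ 0.6534 -0.0358  0.0066]
wrist 0.97 [ 0.4765 -0.0589 -0.0046]
wrist 0.97 [ 0.6602 -0.1341  0.0166]
top 0.98 [ 0.6564 -0.0351  0.0138]
top 0.84 [0.6499 0.066  0.0091]
top 0.75 [0.6409 0.1613 0.0167]
top 0.78 [ 0.452   0.0848 -0.0013]
top 0.67 [ 0.4659  0.2301 -0.007 ]
side 0.96 [0.6389 0.1633 0.0054]
side 0.83 [ 0.6553 -0.0345  0.0158]
side 0.73 [0.6455 0.0689 0.0102]
side 0.55 [ 0.6573 -0.1351  0.0125]
side 0.47 [ 0.4766 -0.0604 -0.0042]
side 0.96 [ 0.4695  0.228  -0.    ]
side 0.92 [ 0.4526  0.0866 -0.0016]
side 0.88 [ 0.6594 -0.1331  0.0167]
side 0.83 [ 0.4782 -0.0598 -0.0065]
side 0.81 [ 0.3684  0.1536 -0.0022]
side 0.55 [ 0.352   0.0386 -0.0038]
```

View pics/w1.png

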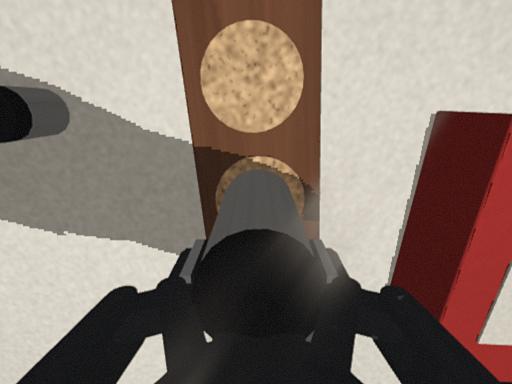

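canister_4 sits over the last coaster at about (258,190), and the two markers agree within 3 mm. I'll lower it the last millimetres.

Request:
carry_out(plan=[[[0.01, 0, 0], [0, 0, 0], -1], [[0.02, 0, 0], [0, 0, 0], -1], [[0.03, 0, 0], [0, 0, 0], -1], [[0.03, 0, 0], [0, 0, 0], -1]])

```text
time_s: 9.2
eef_pos: [0.6577, -0.1363, 0.0934]
tcp_rot: [0.707, 0.0, 0.707, -0.0]
contact_force: [-0.7, -0.3, -0.1]
finger_gap: 0.0582
```

Request:
carry_out(plan=[[[0.005, 0, 0], [0, 0, 0], -1], [[0.005, 0, 0], [0, 0, 0], -0.3], [[0.005, 0, 0], [0, 0, 0], 0.3], [[0.005, 0, 0], [0, 0, 0], 1], [[0.005, 0, 0], [0, 0, 0], 1], [[0.005, 0, 0], [0, 0, 0], 1], [[-0.1, 0, 0], [0, 0, 0], 1], [[-0.4, 0, 0], [0, 0, 0], 1], [[-0.8, 0, 0], [0, 0, 0], 1], [[-1, 0, 0], [0, 0, 0], 1], [[-1, 0, 0], [0, 0, 0], 1]])

```text
time_s: 10.58
eef_pos: [0.6585, -0.1366, 0.1953]
tcp_rot: [0.708, -0.0, 0.706, -0.0]
contact_force: [-0.0, -0.8, -0.6]
finger_gap: 0.0856
```

```bash
python3 - <<'E'
from h import *
s=telemetry.get_state(); print(s["eef_pos"],s["contact_force"],s["finger_gap"])
p=capture("side"); save(p,"side4")
for n in ("wrist","side"):
    q=p if n=="side" else capture(n)
    for d in mark_of(q,"canister_4"): print(n,round(d["score"],2),np.round(d["at"],4))
E
```

```text
[ 0.65848188 -0.13655416  0.19525877] [-0.0489761  -0.83617814 -0.6216374 ] 0.08558527614323469
wrist 0.97 [ 0.4771 -0.0577 -0.0054]
side 0.95 [ 0.6573 -0.1359  0.016 ]
side 0.87 [ 0.4688  0.2303 -0.0005]
side 0.86 [ 0.4762 -0.055  -0.0035]
side 0.68 [0.3496 0.0411 0.0031]
side 0.67 [0.369  0.1519 0.0014]
side 0.59 [ 0.4511  0.0846 -0.0024]
```

View pics/side4.png

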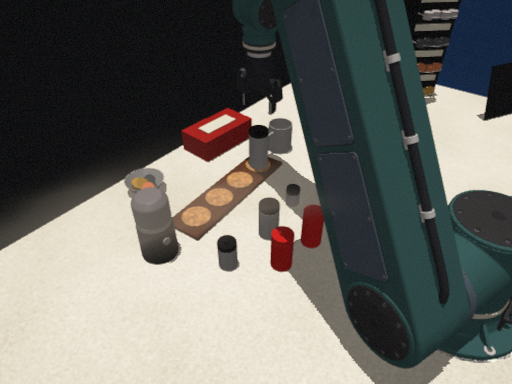

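canister_4 stands upright on the far coaster (258,150). Next is canister_3, the steel one at (269,220) in this picture, not the reds at (282,250) and (312,227).

Request:
carry_out(plan=[[[0, 0.4, -0.4], [0, 0, 0], 1], [[0, 0.8, -0.8], [0, 0, 0], 1], [[0, 1, -1], [0, 0, 0], 1], [[0, 1, -1], [0, 0, 0], 1]])

```text
time_s: 11.28
eef_pos: [0.5562, -0.035, 0.1932]
tcp_rot: [0.707, -0.0, 0.707, 0.001]
contact_force: [1.6, 0.5, 0.4]
finger_gap: 0.0851
```

Request:
carry_out(plan=[[[0, 0.4, -0.4], [0, 0, 0], 1], [[0, 0.8, -0.8], [0, 0, 0], 1], [[0, 1, -1], [0, 0, 0], 1], [[0, 1, -1], [0, 0, 0], 1], [[0, 1, -1], [0, 0, 0], 1]])

```text
time_s: 11.9
eef_pos: [0.4586, 0.0631, 0.1931]
tcp_rot: [0.707, 0.0, 0.707, -0.0]
contact_force: [-1.0, -0.7, -0.5]
finger_gap: 0.0854
```

```bash
python3 - <<'E'
from h import *
s=telemetry.get_state(); print(s["eef_pos"],s["contact_force"],s["finger_gap"])
p=capture("wrist"); save(p,"w2")
for d in mark_of(p,"canister_4"): print(round(d["score"],2),np.round(d["at"],4))
E
```

```text
[0.458646   0.0631428  0.19305974] [-0.96000146 -0.71394916 -0.47860581] 0.08543500001966255
0.97 [ 0.4771 -0.0598 -0.0028]
0.97 [ 0.3694  0.1501 -0.001 ]
0.91 [0.3538 0.0402 0.003 ]
0.85 [0.4683 0.2304 0.0005]
0.67 [ 0.6576 -0.138   0.0147]
0.56 [ 4.568e-01  8.980e-02 -3.000e-04]
0.19 [0.643  0.0663 0.0113]
```

View pics/w2.png

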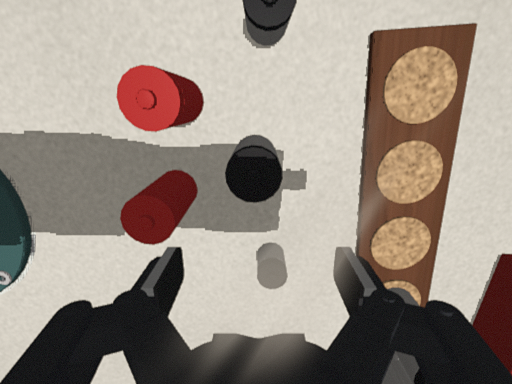

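The wrist view shows canister_3 with its black lid at (253,172). The reds are at (147,98) and (147,222), clear of the finger path.

Request:
carry_out(plan=[[[0, 0.23, -0.05], [0, 0, 0], 1], [[0, 0.23, -0.05], [0, 0, 0], 1], [[0, 0.23, -0.05], [0, 0, 0], 1], [[0.3, 0.23, -0.05], [0, 0, 0], 1], [[0.55, 0.23, -0.05], [0, 0, 0], 1], [[0.67, 0.23, -0.05], [0, 0, 0], 1], [[0.67, 0.23, -0.05], [0, 0, 0], 1]])

```text
time_s: 12.88
eef_pos: [0.4527, 0.0863, 0.1261]
tcp_rot: [0.707, 0.0, 0.707, -0.0]
contact_force: [-0.9, -0.2, 0.2]
finger_gap: 0.0854
```

Request:
carry_out(plan=[[[0.25, 0, 0], [0, 0, 0], 1], [[0.5, 0, 0], [0, 0, 0], 1], [[0.65, 0, 0], [0, 0, 0], 1], [[0.7, 0, 0], [0, 0, 0], 1], [[0.7, 0, 0], [0, 0, 0], 1], [[0.7, 0, 0], [0, 0, 0], -1], [[0.7, 0, 0], [0, 0, 0], -1], [[0.7, 0, 0], [0, 0, 0], -1], [[0.7, 0, 0], [0, 0, 0], -1], [[0.7, 0, 0], [0, 0, 0], -1], [[0.7, 0, 0], [0, 0, 0], -1], [[0.7, 0, 0], [0, 0, 0], -1]])

```text
time_s: 14.38
eef_pos: [0.4532, 0.0867, 0.0569]
tcp_rot: [0.708, 0.0, 0.707, -0.0]
contact_force: [-0.4, 0.0, 6.8]
finger_gap: 0.051
```

Request:
carry_out(plan=[[[-0.15, 0, 0], [0, 0, 0], -1], [[-0.4, 0, 0], [0, 0, 0], -1], [[-0.6, 0, 0], [0, 0, 0], -1], [[-0.6, 0, 0], [0, 0, 0], -1], [[-0.6, -0.1, 0.2], [0, 0, 0], -1], [[-0.6, -0.3, 0.5], [0, 0, 0], -1], [[-0.6, -0.5, 0.8], [0, 0, 0], -1], [[-0.6, -0.6, 1], [0, 0, 0], -1], [[-0.6, -0.6, 1], [0, 0, 0], -1]])

```text
time_s: 15.5
eef_pos: [0.5533, 0.026, 0.1148]
tcp_rot: [0.707, 0.0, 0.708, -0.0]
contact_force: [-0.9, -0.3, -1.5]
finger_gap: 0.0511
```

Request:
carry_out(plan=[[[0, -0.15, 0.25], [0, 0, 0], -1], [[0, -0.4, 0.6], [0, 0, 0], -1], [[0, -0.6, 0.9], [0, 0, 0], -1], [[0, -0.62, 1], [0, 0, 0], -1], [[0, -0.62, 1], [0, 0, 0], -1], [[0, -0.62, 1], [0, 0, 0], -1], [[0.15, -0.62, 1], [0, 0, 0], -1], [[0.3, -0.62, 1], [0, 0, 0], -1], [[0.38, -0.62, 1], [0, 0, 0], -1], [[0.4, -0.62, 1], [0, 0, 0], -1], [[0.4, -0.62, 1], [0, 0, 0], -1]])

```text
time_s: 16.88
eef_pos: [0.6528, -0.0353, 0.0763]
tcp_rot: [0.707, 0.0, 0.707, -0.0]
contact_force: [0.2, 0.2, -2.3]
finger_gap: 0.0508
```

```bash
python3 - <<'E'
from h import *
s=telemetry.get_state(); print(s["eef_pos"],s["contact_force"],s["finger_gap"])
p=capture("side"); save(p,"side5")
for n in ("side","wrist"):
    q=p if n=="side" else capture(n)
    for d in mark_of(q,"coaster_a")+mark_of(q,"canister_4"): print(n,round(d["score"],2),np.round(d["at"],4))
E
```

```text
[ 0.65281603 -0.03534626  0.07632468] [ 0.21692385  0.16059386 -2.26494437] 0.050813229669176216
side 0.96 [0.6494 0.0667 0.0097]
side 0.91 [0.6402 0.1638 0.0063]
side 0.45 [ 0.6573 -0.1352  0.015 ]
side 0.43 [ 0.6516 -0.0355  0.0166]
side 0.94 [ 0.6577 -0.1341  0.0145]
side 0.93 [ 0.3674  0.1502 -0.0013]
side 0.79 [4.675e-01 2.273e-01 1.000e-04]
side 0.62 [0.3508 0.0403 0.0004]
side 0.59 [ 0.6514 -0.0379  0.0192]
side 0.5 [ 0.4807 -0.0598 -0.0021]
wrist 0.6 [0.6442 0.0624 0.0114]
wrist 0.88 [ 0.6546 -0.034   0.0193]
wrist 0.69 [ 0.4761 -0.0615 -0.0035]
```

View pics/side5.png

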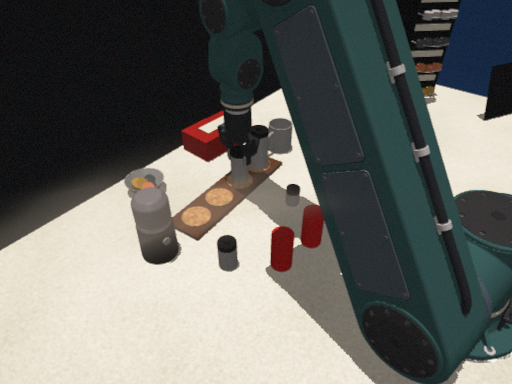

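canister_3 hangs upright over its coaster at (240,170). I'll lower it, release and rise.

Request:
carry_out(plan=[[[0.01, 0, 0], [0, 0, 0], -1], [[0.02, 0, 0], [0, 0, 0], -1], [[0.03, 0, 0], [0, 0, 0], -1], [[0.035, 0, 0], [0, 0, 0], -1], [[0.035, 0, 0], [0, 0, 0], -1]])

```text
time_s: 17.8
eef_pos: [0.6528, -0.0353, 0.073]
tcp_rot: [0.707, -0.0, 0.707, -0.0]
contact_force: [-0.2, -0.1, 1.7]
finger_gap: 0.0512
```

Request:
carry_out(plan=[[[0, 0, 0], [0, 0, 0], -0.3], [[0, 0, 0], [0, 0, 0], 0.3], [[0, 0, 0], [0, 0, 0], 1], [[0, 0, 0], [0, 0, 0], 1], [[0, 0, 0], [0, 0, 0], 1], [[-0.1, 0, 0], [0, 0, 0], 1], [[-0.4, 0, 0], [0, 0, 0], 1], [[-0.8, 0, 0], [0, 0, 0], 1], [[-1, 0, 0], [0, 0, 0], 1], [[-1, 0, 0], [0, 0, 0], 1]])

```text
time_s: 19.05
eef_pos: [0.6535, -0.0354, 0.1747]
tcp_rot: [0.708, -0.0, 0.706, -0.0]
contact_force: [0.3, -0.0, -0.6]
finger_gap: 0.0849
```

Request:
carry_out(plan=[[[0, 0.3, -0.3], [0, 0, 0], 1], [[0, 0.7, -0.7], [0, 0, 0], 1], [[0, 1, -1], [0, 0, 0], 1], [[0, 1, -1], [0, 0, 0], 1]])

```text
time_s: 19.55
eef_pos: [0.5505, 0.0664, 0.1725]
tcp_rot: [0.707, -0.001, 0.708, 0.001]
contact_force: [0.6, -0.4, 0.4]
finger_gap: 0.0853
```

Request:
carry_out(plan=[[[0, 0.4, -0.3], [0, 0, 0], 1], [[0, 0.8, -0.6], [0, 0, 0], 1], [[0, 1, -0.85], [0, 0, 0], 1], [[0, 1, -0.85], [0, 0, 0], 1], [[0, 1, -0.85], [0, 0, 0], 1]])

```text
time_s: 20.18
eef_pos: [0.4685, 0.1642, 0.1725]
tcp_rot: [0.707, 0.0, 0.707, -0.0]
contact_force: [0.1, 0.3, -0.0]
finger_gap: 0.0853
```

```bash
python3 - <<'E'
from h import *
s=telemetry.get_state(); print(s["eef_pos"],s["contact_force"],s["finger_gap"])
p=capture("wrist"); save(p,"w3")
for d in mark_of(p,"canister_4")+mark_of(capture("side"),"canister_4"): print(round(d["score"],2),np.round(d["at"],4))
E
```

```text
[0.46852134 0.16420891 0.17249867] [ 0.11116512  0.32061827 -0.01586539] 0.08534404095567319
0.94 [0.3692 0.1496 0.0022]
0.9 [0.3507 0.0373 0.0034]
0.6 [ 0.4748 -0.059  -0.005 ]
0.58 [ 0.6586 -0.1358  0.0138]
0.9 [ 0.4705  0.2311 -0.0011]
0.81 [0.3473 0.0367 0.0012]
0.73 [ 0.4765 -0.0583 -0.0022]
0.65 [ 0.6592 -0.1352  0.0153]
0.65 [ 0.3688  0.1512 -0.0014]
0.52 [ 0.6516 -0.0348  0.0141]
0.5 [0.6333 0.3053 0.001 ]
```

View pics/w3.png

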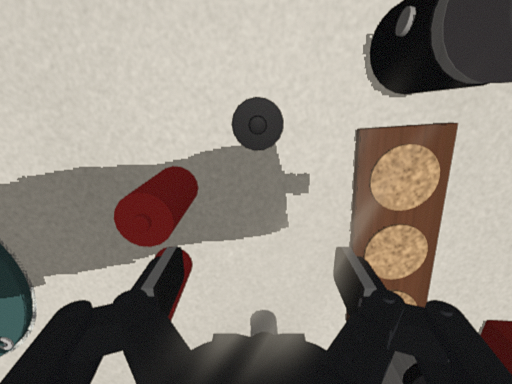

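canister_2, with its black lid, is at (258,124), straight ahead along y. I'll go in.

Request:
carry_out(plan=[[[0, 0.35, 0], [0, 0, 0], 1], [[0, 0.66, 0], [0, 0, 0], 1], [[0, 0.66, 0], [0, 0, 0], 1], [[0, 0.66, 0], [0, 0, 0], 1], [[0.3, 0.66, 0], [0, 0, 0], 1], [[0.55, 0.66, 0], [0, 0, 0], 1], [[0.67, 0.66, 0], [0, 0, 0], 1], [[0.67, 0.66, 0], [0, 0, 0], 1]])

```text
time_s: 21.38
eef_pos: [0.4677, 0.2301, 0.1056]
tcp_rot: [0.707, 0.0, 0.707, -0.0]
contact_force: [-0.3, 1.0, 0.4]
finger_gap: 0.0855
```

Request:
carry_out(plan=[[[0.25, 0, 0], [0, 0, 0], 1], [[0.5, 0, 0], [0, 0, 0], 1], [[0.65, 0, 0], [0, 0, 0], 1], [[0.69, 0, 0], [0, 0, 0], 1], [[0.69, 0, 0], [0, 0, 0], -1], [[0.69, 0, 0], [0, 0, 0], -1], [[0.69, 0, 0], [0, 0, 0], -1], [[0.69, 0, 0], [0, 0, 0], -1], [[0.69, 0, 0], [0, 0, 0], -1], [[0.69, 0, 0], [0, 0, 0], -1], [[0.69, 0, 0], [0, 0, 0], -1], [[0.69, 0, 0], [0, 0, 0], -1]])

```text
time_s: 22.88
eef_pos: [0.4682, 0.2308, 0.0376]
tcp_rot: [0.708, 0.0, 0.707, 0.0]
contact_force: [-1.4, -0.9, 6.5]
finger_gap: 0.0441
```

Request:
carry_out(plan=[[[-0.15, 0, 0], [0, 0, 0], -1], [[-0.4, 0, 0], [0, 0, 0], -1], [[-0.6, 0, 0], [0, 0, 0], -1], [[-0.6, 0, 0], [0, 0, 0], -1], [[-0.6, -0.2, 0.1], [0, 0, 0], -1], [[-0.6, -0.5, 0.4], [0, 0, 0], -1], [[-0.6, -0.8, 0.7], [0, 0, 0], -1], [[-0.6, -1, 0.8], [0, 0, 0], -1], [[-0.6, -1, 0.8], [0, 0, 0], -1]])

```text
time_s: 24.0
eef_pos: [0.5479, 0.1296, 0.0958]
tcp_rot: [0.707, 0.001, 0.707, -0.001]
contact_force: [0.0, 0.8, -1.2]
finger_gap: 0.044
```

Request:
carry_out(plan=[[[0, -0.2, 0.25], [0, 0, 0], -1], [[0, -0.4, 0.6], [0, 0, 0], -1], [[0, -0.6, 0.9], [0, 0, 0], -1], [[0, -0.65, 0.99], [0, 0, 0], -1], [[0, -0.65, 0.99], [0, 0, 0], -1], [[0, -0.65, 0.99], [0, 0, 0], -1], [[0.15, -0.65, 0.99], [0, 0, 0], -1], [[0.3, -0.65, 0.99], [0, 0, 0], -1], [[0.38, -0.65, 0.99], [0, 0, 0], -1], [[0.4, -0.65, 0.99], [0, 0, 0], -1], [[0.4, -0.65, 0.99], [0, 0, 0], -1]])

```text
time_s: 25.38
eef_pos: [0.6468, 0.0656, 0.0568]
tcp_rot: [0.707, 0.0, 0.707, -0.0]
contact_force: [-0.3, 0.1, -1.0]
finger_gap: 0.0442
```

```bash
python3 - <<'E'
from h import *
s=telemetry.get_state(); print(s["eef_pos"],s["contact_force"],s["finger_gap"])
p=capture("side"); save(p,"side6")
for n in ("side","wrist"):
    q=p if n=="side" else capture(n)
    for d in mark_of(q,"coaster_a")+mark_of(q,"canister_4"): print(n,round(d["score"],2),np.round(d["at"],4))
E
```

```text
[0.64681237 0.06564344 0.05681581] [-0.30316089  0.14308088 -1.04735836] 0.04424188171087246
side 0.82 [0.6381 0.1655 0.0068]
side 0.7 [ 0.6535 -0.033   0.0146]
side 0.66 [0.6467 0.0654 0.0139]
side 0.54 [ 0.6544 -0.1325  0.011 ]
side 0.88 [ 0.3684  0.153  -0.0046]
side 0.88 [3.498e-01 3.740e-02 2.000e-04]
side 0.85 [0.6491 0.0662 0.018 ]
side 0.83 [ 0.6532 -0.038   0.0148]
side 0.81 [ 0.4768 -0.059  -0.0029]
side 0.58 [ 0.6578 -0.1344  0.0146]
wrist 0.82 [0.6373 0.1606 0.0152]
wrist 0.89 [ 0.4749 -0.0627 -0.0052]
wrist 0.65 [0.6484 0.0663 0.0187]
wrist 0.56 [ 0.6537 -0.0329  0.0164]
```

View pics/side6.png

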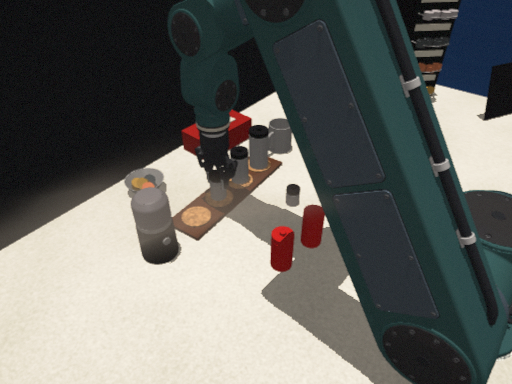

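canister_2 is over the second coaster at (219,190). I'll lower it.

Request:
carry_out(plan=[[[0.01, 0, 0], [0, 0, 0], -1], [[0.02, 0, 0], [0, 0, 0], -1], [[0.03, 0, 0], [0, 0, 0], -1], [[0.035, 0, 0], [0, 0, 0], -1], [[0.035, 0, 0], [0, 0, 0], -1]])

```text
time_s: 26.3
eef_pos: [0.6467, 0.0657, 0.0537]
tcp_rot: [0.707, 0.0, 0.707, -0.0]
contact_force: [-2.8, -0.1, 4.9]
finger_gap: 0.0441
```

Request:
carry_out(plan=[[[0, 0, 0], [0, 0, 0], -0.3], [[0, 0, 0], [0, 0, 0], 0.3], [[0, 0, 0], [0, 0, 0], 1], [[0, 0, 0], [0, 0, 0], 1], [[0, 0, 0], [0, 0, 0], 1], [[-0.1, 0, 0], [0, 0, 0], 1], [[-0.4, 0, 0], [0, 0, 0], 1], [[-0.8, 0, 0], [0, 0, 0], 1], [[-1, 0, 0], [0, 0, 0], 1], [[-1, 0, 0], [0, 0, 0], 1]])

```text
time_s: 27.55
eef_pos: [0.6476, 0.0657, 0.1552]
tcp_rot: [0.708, -0.0, 0.706, -0.0]
contact_force: [0.8, -0.0, -1.0]
finger_gap: 0.0857
```

Request:
carry_out(plan=[[[0, 0, -0.4], [0, 0, 0], 1], [[0, -0.3, -0.8], [0, 0, 0], 1], [[-0.3, -0.6, -1], [0, 0, 0], 1], [[-0.3, -0.6, -1], [0, 0, 0], 1], [[-0.3, -0.6, -1], [0, 0, 0], 1]])

```text
time_s: 28.18
eef_pos: [0.5467, 0.0058, 0.1826]
tcp_rot: [0.707, 0.0, 0.707, -0.0]
contact_force: [0.3, -1.6, -1.4]
finger_gap: 0.0853
```

Request:
carry_out(plan=[[[0, -0.2, -0.2], [-0.11, 0, 0], 1], [[0, -0.4, -0.4], [-0.22, 0, 0], 1], [[0, -0.65, -0.7], [-0.33, 0, 0], 1], [[0, -0.65, -0.7], [-0.44, 0, 0], 1], [[0, -0.65, -0.7], [-0.55, 0, 0], 1], [[0, -0.65, -0.7], [-0.66, 0, 0], 1], [[0, -0.65, -0.7], [-0.77, 0, 0], 1], [[0, -0.65, -0.7], [-0.88, 0, 0], 1], [[0, -0.65, -0.7], [-1, 0, 0], 1], [[0, -0.65, -0.7], [-1, 0, 0], 1]])

```text
time_s: 29.42
eef_pos: [0.4769, -0.0587, 0.1823]
tcp_rot: [0.5, -0.499, 0.5, 0.5]
contact_force: [-0.5, 0.3, -0.1]
finger_gap: 0.085
```

Request:
carry_out(plan=[[[0, 0, 0], [-0.11, 0, 0], 1], [[0, 0, 0], [-0.22, 0, 0], 1], [[0, 0, 0], [-0.33, 0, 0], 1], [[0, 0, 0], [-0.44, 0, 0], 1], [[0, 0, 0], [-0.55, 0, 0], 1], [[0, 0, 0], [-0.66, 0, 0], 1], [[0, 0, 0], [-0.77, 0, 0], 1], [[0, 0, 0], [-0.88, 0, 0], 1], [[0, 0, 0], [-1, 0, 0], 1], [[0, 0, 0], [-1, 0, 0], 1], [[0, 0, 0], [-1, 0, 0], 1]])

```text
time_s: 30.8
eef_pos: [0.4768, -0.0591, 0.183]
tcp_rot: [0.002, -0.707, 0.002, 0.707]
contact_force: [-0.3, -0.2, 0.5]
finger_gap: 0.0855
```

```bash
python3 - <<'E'
from h import *
s=telemetry.get_state(); print(s["eef_pos"],s["contact_force"],s["finger_gap"],s["time_s"]); R=rot(s)
print(np.round(R.as_matrix(),3),s["joint_positions"])
p=capture("wrist"); save(p,"w4")
for d in mark_of(p,"canister_4")+mark_of(capture("side"),"canister_4"): print(round(d["score"],2),np.round(d["at"],4))
print(R.inv().apply(np.array([.4765,-.060,.017])-s["eef_pos"])/.1)
E
```

```text
[ 0.47675046 -0.05909525  0.18298794] [-0.34305587 -0.21739968  0.47352104] 0.0855403502092629 30.8
[[-0.    -0.006 -1.   ]
 [ 0.    -1.     0.006]
 [-1.    -0.     0.   ]] [-2.93193704e-01  2.08886967e-01 -2.56697794e-01  1.10571106e+00
  4.47356869e-05 -1.85791112e+00]
0.98 [0.645  0.0621 0.0127]
0.93 [ 0.4795 -0.0593 -0.0034]
0.85 [ 0.6553 -0.1364  0.0152]
0.79 [ 0.3515  0.0387 -0.0006]
0.61 [ 0.3692  0.153  -0.    ]
0.57 [ 0.6545 -0.0314  0.0156]
0.96 [ 0.3524  0.0377 -0.0007]
0.75 [ 0.654  -0.0372  0.014 ]
0.72 [ 0.4759 -0.0604 -0.0031]
0.71 [ 0.6579 -0.1354  0.0146]
0.68 [0.6445 0.0646 0.0148]
0.56 [ 0.3695  0.1498 -0.0016]
[1.65987863 0.00936852 0.00167546]
```

View pics/w4.png

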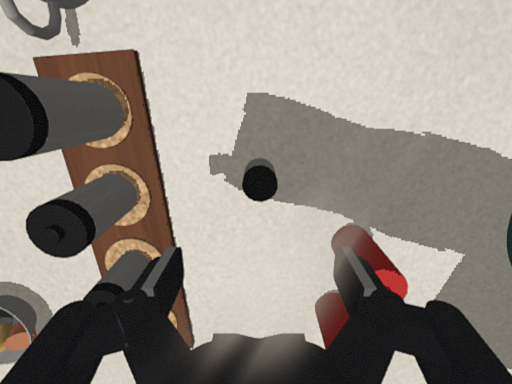

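canister_1 is at (260,180), centred between the jaws, and the other three stand in place on the coasters to the left. I'll descend and grip.

Request:
carry_out(plan=[[[0.3, 0.01, 0], [0, 0, 0], 1], [[0.65, 0.01, 0], [0, 0, 0], 1], [[0.95, 0.01, 0], [0, 0, 0], 1], [[1, 0.01, 0], [0, 0, 0], 1], [[1, 0.01, 0], [0, 0, 0], 1]])

```text
time_s: 31.62
eef_pos: [0.477, -0.0604, 0.0839]
tcp_rot: [-0.0, 0.707, -0.0, -0.707]
contact_force: [0.3, -0.1, 0.9]
finger_gap: 0.0853
```

Request:
carry_out(plan=[[[0.25, 0, 0], [0, 0, 0], 1], [[0.5, 0, 0], [0, 0, 0], 1], [[0.63, 0, 0], [0, 0, 0], 1], [[0.65, 0, 0], [0, 0, 0], 1], [[0.65, 0, 0], [0, 0, 0], -1], [[0.65, 0, 0], [0, 0, 0], -1], [[0.65, 0, 0], [0, 0, 0], -1], [[0.65, 0, 0], [0, 0, 0], -1], [[0.65, 0, 0], [0, 0, 0], -1], [[0.65, 0, 0], [0, 0, 0], -1], [[0.65, 0, 0], [0, 0, 0], -1], [[0.65, 0, 0], [0, 0, 0], -1]])

```text
time_s: 33.12
eef_pos: [0.4771, -0.0604, 0.0189]
tcp_rot: [0.0, 0.707, -0.0, -0.707]
contact_force: [-1.6, -0.4, 8.1]
finger_gap: 0.0371
```

Request:
carry_out(plan=[[[-0.15, 0, 0], [0, 0, 0], -1], [[-0.4, 0, 0], [0, 0, 0], -1], [[-0.7, 0, 0], [0, 0, 0], -1], [[-0.8, -0.1, 0], [0, 0, 0], -1], [[-0.8, -0.3, -0.1], [0, 0, 0], -1], [[-0.8, -0.6, -0.2], [0, 0, 0], -1], [[-0.8, -0.9, -0.3], [0, 0, 0], -1], [[-0.8, -1, -0.3], [0, 0, 0], -1], [[-0.8, -1, -0.3], [0, 0, 0], -1]])

```text
time_s: 34.25
eef_pos: [0.5061, 0.0401, 0.0978]
tcp_rot: [-0.0, -0.707, -0.0, 0.707]
contact_force: [0.5, -0.3, -0.7]
finger_gap: 0.037
```

Request:
carry_out(plan=[[[0, -0.2, -0.1], [0, 0, 0], -1], [[0, -0.5, -0.3], [0, 0, 0], -1], [[0, -0.8, -0.4], [0, 0, 0], -1], [[0, -1, -0.4], [0, 0, 0], -1], [[0, -1, -0.4], [0, 0, 0], -1]])

```text
time_s: 34.88
eef_pos: [0.5461, 0.14, 0.0981]
tcp_rot: [-0.0, -0.707, -0.0, 0.707]
contact_force: [-0.1, 0.2, -1.1]
finger_gap: 0.0369
```

```bash
python3 - <<'E'
from h import *
s=telemetry.get_state(); print(s["eef_pos"],s["contact_force"],s["finger_gap"],s["time_s"]); R=rot(s)
p=capture("wrist"); save(p,"w5")
for n in ("side","wrist"):
    q=p if n=="wrist" else capture(n)
    for d in mark_of(q,"coaster_a")+mark_of(q,"canister_4"): print(n,round(d["score"],2),np.round(d["at"],4))
print(R.inv().apply(np.array([.639,.164,.035])-s["eef_pos"])/.1)
E
```

```text
[0.54610835 0.13996596 0.09806426] [-0.13343179  0.15577492 -1.08820159] 0.03687091339502742 34.875
side 0.95 [0.6403 0.1652 0.0028]
side 0.56 [ 0.6542 -0.0336  0.0153]
side 0.47 [0.6446 0.0641 0.0125]
side 0.41 [ 0.6561 -0.1348  0.0098]
side 0.9 [ 0.3478  0.0415 -0.0005]
side 0.67 [ 0.3673  0.1538 -0.0008]
side 0.58 [ 0.6577 -0.1325  0.0136]
side 0.55 [0.5465 0.1422 0.0752]
side 0.55 [0.6491 0.0636 0.0143]
side 0.53 [ 0.6523 -0.0361  0.013 ]
wrist 0.89 [0.6383 0.1595 0.0143]
wrist 0.87 [0.6481 0.0621 0.0158]
wrist 0.74 [0.3536 0.0384 0.0029]
wrist 0.72 [0.369  0.1548 0.0013]
wrist 0.58 [0.5479 0.1403 0.0749]
[ 0.6300059  -0.23956445 -0.92954876]
```

View pics/w5.png

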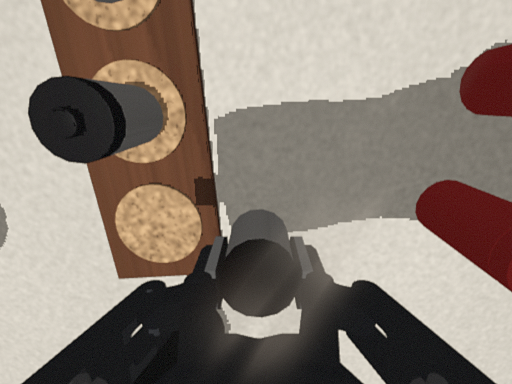

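canister_1 is held at (258,255), and the free coaster is at (158,222). I'll move over it and lower.

Request:
carry_out(plan=[[[0, -0.1, -0.25], [0, 0, 0], -1], [[0, -0.2, -0.6], [0, 0, 0], -1], [[0, -0.24, -0.85], [0, 0, 0], -1], [[0, -0.24, -0.93], [0, 0, 0], -1], [[0, -0.24, -0.93], [0, 0, 0], -1], [[0.15, -0.24, -0.93], [0, 0, 0], -1], [[0.35, -0.24, -0.93], [0, 0, 0], -1], [[0.5, -0.24, -0.93], [0, 0, 0], -1], [[0.58, -0.24, -0.93], [0, 0, 0], -1], [[0.6, -0.24, -0.93], [0, 0, 0], -1], [[0.6, -0.24, -0.93], [0, 0, 0], -1]])

```text
time_s: 36.55
eef_pos: [0.6399, 0.1637, 0.0386]
tcp_rot: [-0.0, 0.707, 0.0, -0.707]
contact_force: [0.8, -0.1, 0.2]
finger_gap: 0.0373
```

Request:
carry_out(plan=[[[0.01, 0, 0], [0, 0, 0], -1], [[0.02, 0, 0], [0, 0, 0], -1], [[0.03, 0, 0], [0, 0, 0], -1], [[0.03, 0, 0], [0, 0, 0], -1]])

```text
time_s: 37.05
eef_pos: [0.6397, 0.1637, 0.0352]
tcp_rot: [-0.0, -0.707, 0.0, 0.707]
contact_force: [0.3, -0.4, -1.5]
finger_gap: 0.0373
```

Request:
carry_out(plan=[[[0.005, 0, 0], [0, 0, 0], -1], [[0.01, 0, 0], [0, 0, 0], -1], [[0.01, 0, 0], [0, 0, 0], -1]])

```text
time_s: 37.42
eef_pos: [0.6398, 0.1637, 0.035]
tcp_rot: [-0.0, 0.707, 0.0, -0.707]
contact_force: [-3.1, -1.3, 7.9]
finger_gap: 0.0372
```

It touches, with about 8 N of contact force. I'll release and rise.

Request:
carry_out(plan=[[[0, 0, 0], [0, 0, 0], -0.5], [[0, 0, 0], [0, 0, 0], 0.2], [[0, 0, 0], [0, 0, 0], 1], [[0, 0, 0], [0, 0, 0], 1], [[0, 0, 0], [0, 0, 0], 1], [[-0.1, 0, 0], [0, 0, 0], 1], [[-0.4, 0, 0], [0, 0, 0], 1], [[-0.8, 0, 0], [0, 0, 0], 1], [[-1, 0, 0], [0, 0, 0], 1], [[-1, 0, 0], [0, 0, 0], 1]])

```text
time_s: 38.67
eef_pos: [0.6406, 0.1638, 0.1363]
tcp_rot: [-0.0, 0.708, 0.0, -0.706]
contact_force: [-0.2, -0.1, -0.5]
finger_gap: 0.0855
```

Request:
carry_out(plan=[[[-0.3, 0, 0], [0, 0, 0], 1], [[-0.6, 0, 0.2], [0, 0, 0], 1], [[-0.6, 0, 0.6], [0, 0, 0], 1], [[-0.6, 0, 1], [0, 0, 0], 1], [[-0.6, 0, 1], [0, 0, 0], 1], [[-0.6, 0, 1], [0, 0, 0], 1]])

```text
time_s: 39.42
eef_pos: [0.54, 0.1637, 0.1939]
tcp_rot: [-0.0, -0.707, 0.0, 0.707]
contact_force: [0.3, 0.4, 0.8]
finger_gap: 0.0857
```

Request:
carry_out(plan=[[[0, 0, 0.4], [0, 0, 0], 1], [[0, 0, 0.8], [0, 0, 0], 1], [[0, 0, 1], [0, 0, 0], 1], [[0, 0, 1], [0, 0, 0], 1], [[0, 0, 1], [0, 0, 0], 1]])

```text
time_s: 40.05
eef_pos: [0.4411, 0.1637, 0.1941]
tcp_rot: [-0.0, 0.707, -0.0, -0.707]
contact_force: [0.4, -0.1, -0.8]
finger_gap: 0.0853
```

```bash
python3 - <<'E'
from h import *
s=telemetry.get_state(); print(s["eef_pos"],s["contact_force"],s["finger_gap"],s["time_s"])
for n in ("side","top"):
    q=capture(n); save(q,n+"9")
    for k in ("coaster_a","canister_4","jug","grinder"):
        for d in mark_of(q,k): print(n,k,round(d["score"],2),np.round(d["at"],4))
a=cv2.imread("pics/top9.png")[90:240,90:430];b=cv2.imread("pics/side9.png")[90:270,120:320]
cv2.imwrite("pics/fin.png",np.hstack([cv2.resize(a,(400,400*150//340)) if 0 else cv2.copyMakeBorder(cv2.resize(a,(440,194)),0,166,0,0,0),cv2.resize(b,(360,360))[:, :]]))
E
```

```text
[0.44106868 0.16373411 0.19410349] [ 0.39920921 -0.13655555 -0.80568649] 0.0852776321954064 40.05
side coaster_a 0.72 [0.6478 0.0615 0.0127]
side coaster_a 0.63 [ 0.6534 -0.0345  0.0148]
side coaster_a 0.61 [0.6422 0.1638 0.0042]
side coaster_a 0.53 [ 0.6581 -0.132   0.0115]
side coaster_a 0.5 [ 0.6542 -0.038   0.0135]
side canister_4 0.82 [ 0.3701  0.1507 -0.0015]
side canister_4 0.69 [0.6474 0.0659 0.0152]
side canister_4 0.67 [ 3.494e-01  3.920e-02 -1.000e-04]
side canister_4 0.56 [ 0.6528 -0.0353  0.0141]
side canister_4 0.52 [0.6397 0.1651 0.0115]
side canister_4 0.42 [ 0.6756 -0.2767 -0.0022]
side jug 0.57 [ 0.674  -0.2789 -0.003 ]
side grinder 0.81 [0.6352 0.3046 0.0041]
top coaster_a 0.86 [ 0.6554 -0.0377  0.0142]
top coaster_a 0.79 [0.6484 0.062  0.0093]
top coaster_a 0.77 [0.6413 0.1614 0.0159]
top coaster_a 0.6 [ 0.6618 -0.1335  0.01  ]
top canister_4 0.95 [0.6428 0.065  0.0088]
top canister_4 0.92 [ 0.6531 -0.0395  0.0132]
top canister_4 0.89 [ 0.6594 -0.1381  0.0155]
top canister_4 0.83 [0.6356 0.163  0.0136]
top canister_4 0.76 [0.3709 0.1478 0.0012]
top jug 0.83 [ 6.736e-01 -2.744e-01  6.000e-04]
top grinder 0.86 [0.633  0.3036 0.    ]
```

View pics/fin.png

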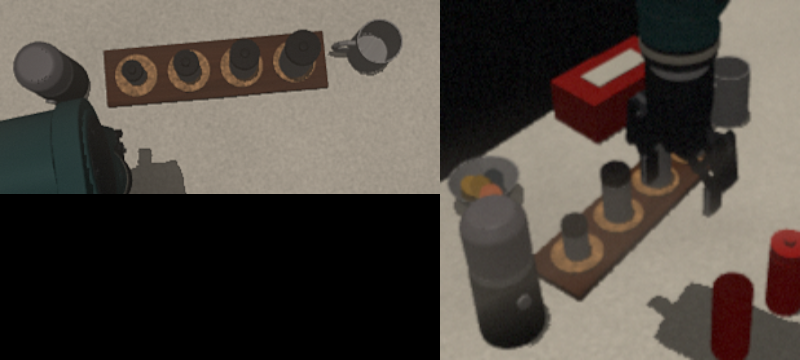

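All four stand centred in order of size from the grinder, at (135,72), (187,67), (243,58) and (298,52) in the top crop. The jug is unmoved and the arm is clear.

```bash
python3 -c "
from plant import bot; print(bot.sign_off())"
```

```text
the job is handed in; nothing more can be done
None
```

All four canisters now stand upright on the coasters, in order of size with the smallest next to the grinder, and the job is handed in at about 40 s. I placed them largest first. Each was lowered slowly to the coaster before release, and for canister_1 I half-turned the gripper so the wrist camera cleared the grinder.

- **Placement:** the last side and top views put each visible canister within about 6 mm of its coaster's centre (limit 12 mm). That gap is roughly the spread of the measurements themselves. canister_4 was hidden by the gripper in the final side view. The top view and an earlier side view had it well placed.
- **Jug:** it reads within about 4 mm of where it started, which is within measurement noise.
- **Red look-alikes:** the arm never touched them. The final top view missed one of them, which was hidden by the arm, but the side view showed both in place.
- **Disagreement:** the top camera consistently places the coasters about 3 mm lower in y than the side camera does, too little to affect the result.

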